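# Hold a frame moulding in the framing jig

## Task

On the framing jig, push the black lever pad all the way down so that the presser foot rises. Then lay the stepped wooden moulding flat on the jig's board, tall back against the aluminium fence, low ledge facing the robot, its end under the raised foot and butted against the steel stop block. Finish holding it there with one steady diagonal push, firmly down on the board and against the fence at once, still pressing when the program ends, the foot still up and the other things on the counter left where they are.

Things in the scene. Friction and masses are not known exactly. Their poses are not given: they have to be found in the camera images.
- jig: Framing jig, fixed, turned up to 0.2 rad. Origin on the counter; +x away from the robot to the fence, +y along the fence to the stop. Board x -90..90, y -130..120 mm, top z 18. Fence x 55..80. Dark steel stop block x -5..70, y 60..115, 45 mm above the board; on it two grey cheeks (to 87 mm above the board) carry the lever pivot at x 40, y 87.5, 72 mm above the board.
- board: The jig's white laminate board, 180 x 250 x 18 mm; origin under its centre, on the counter (jig x 0, y -5 mm); axes as the jig's. Friction of the moulding on board and fence about 0.5-0.7, so part of a push is lost to friction.
- fence: The jig's aluminium fence, 25 (x) x 250 (y) x 30 mm; origin under its centre, on the board's top (jig x +67.5, y -5, z +18 mm); axes as the jig's.
- lever (a joint): Presser lever, rad: 0 foot down, 0.6 foot fully up (end stop). Pushing its black pad (outside the stop, jig +y) down raises the foot (jig -y, over the board). Friction pivot (0.25 N m: about 3 N on the pad) keeps it where left. Starts at 0..0.12: foot only 10-17 mm over the board, the moulding cannot pass; at 0.6 it clears the board by 45 mm.
- lever_pad (a point): Middle of the upper face of the lever's black pad (32 mm wide, 40 long, 12 thick), about 80 mm beyond the pivot; axes turn with the lever, parallel to the jig's at joint 0. The pad slopes up outward 0.3 rad at joint 0, down outward 0.3 rad at 0.6; over the full swing it sinks about 50 mm, straight down within 5 mm, to about 71 mm above the counter.
- foot (a point): Middle of the underside of the presser foot (22 x 16 mm rubber pad under a steel post), just in front of the stop block; turns with the lever. Raised, foot and post lie at jig x 29..51, y 0..60 mm, up to about 115 mm above the board.
- moulding: Workpiece: loose L-profile wooden moulding, 180 mm long (its y), 45 mm wide (its x), 0.08-0.17 kg. Origin: centre of the underside. Tall back x -2.5..22.5, 35 mm high; low ledge x -22.5..-2.5, 12 mm high; the wall between them faces its -x. Starts flat on the counter to the robot's right, turned 0.7-1.4 rad. In place its axes are parallel to the jig's, its +y end at the stop.
- moulding_back (a point): Middle of the bottom edge of the moulding's tall back face (body x +22.5, y 0, z 0 mm); this face goes against the fence. Axes as the moulding's.
- moulding_end (a point): Bottom corner of the back face at the moulding's +y end (body x +22.5, y +90, z 0 mm); this end goes against the stop. Axes as the moulding's.
- fence_face (a point): Point at the foot of the fence's working face, on the board's top (jig x +55, y -30, z +18 mm); axes as the jig's. The seated moulding_back point lies here.
- stop_face (a point): Inner corner of fence and stop face on the board's top (jig x +55, y +60, z +18 mm); axes as the jig's. The seated moulding_end point lies here.
- offcut: Bystander: plain flat rectangular wood offcut 30 x 110 x 18 mm without a step; origin under its centre.
- glue: Bystander: white glue bottle, 50 mm across, 130 mm high; origin under its centre.
- candle: Bystander: pillar candle, 50 mm across, 90 mm high; origin under its centre.
- tape: Bystander: clear tape roll lying flat, 68 mm across, 19 mm high; origin under its centre.
- brush: Bystander: paint brush lying flat, 150 mm long along its x.
- beads: Bystander: bead jar, 54 mm across, 70 mm high; origin under its centre.
- cartridge_box: Bystander: flat carton 60 x 90 x 35 mm; origin under its centre.
Things that resemble listed ones, but are neither listed nor needed, are in the scene too. Leave any pink look-alike of the moulding alone.

How it is judged:
By the outcome, as a careful person would: the job done as asked, in the order asked, and still so for the second after the job is handed in, while the arm keeps its last pose, push and grip.
It also fails if it takes over 72 s, if anything falls off the work surface, if the arm or the gripper's body presses on something with over 40 N, if the wrist force passes 120 N, or if a joint passes its speed limit or range.

## Robot

A 7-joint arm with a two-finger parallel gripper is mounted at the origin on the work surface. World frame = base frame: x ahead of the robot, y to its left, z up, the work surface at z = 0. Lengths are in mm, angles in rad, forces in N, time in s.
With the tool pointing down it reaches from about 400 to 900 mm from the base axis. Payload 5.6 kg.
Tool frame: the origin (TCP) lies midway between the tips of the shut fingers; the grasp point (between the pads) lies 19 mm behind it; x points along the fingers, y is the direction in which the jaws open and shut, and the axes are right-handed (so a half turn about x gives the same grasp; the last joint's range is limited). The gripper opens to 92 mm and grips with 3 to 60 N. Pads are 20 mm wide; open, the fingers measure 128 mm over their backs; the gripper's body (75 mm by 189 mm) begins 69 mm behind the grasp point.
Start: joints at [-1.284, 0.468, -0.012, 1.603, 0.006, 1.071, -0.056], TCP at [210.547, 614.963, 189.592] pointing down, gripper open.
Joint ranges: [-2.53, 2.53], [-0.31, 2.02], [-1.57, 1.55], [0.28, 2.44], [-1.29, 4.43], [0.15, 1.84], [-2.92, 2.92]. Speed limits (rad/s): [2.57, 2.57, 3.14, 3.14, 3.14, 3.14, 3.14].

## Interface

Orientations are given as a rotation vector (axis times angle).
In Python, from cell import robot, grip, kin, viewer gives the robot as it stands. Calls block until the motion is done:
- robot.movep(position, orientation): joint-space move of the TCP to a pose.
- robot.servo_line(position, feed=150, rotation=None): straight line of the TCP; rotation=None keeps the orientation; feed is the mean speed in mm/s.
- robot.goto_joints(angles): joint-space move.
- grip(opening, newtons=None): opening from 0.0 (shut) to 1.0 (fully open); newtons is the grip in N (None keeps the last); returns when the fingers have stopped.
- robot.hold(seconds).
- kin.ik(position, orientation): joint angles nearest the present ones, or None.
- robot.observe(): the state.
- viewer.read_camera(name): name is "scene" or "side" or "wrist"; returns the picture (420x560x3 uint8, red, green, blue); there is no depth.
- viewer.camera_info(name): a dict with "camera_matrix" (3x3 intrinsics, pixels), "R" (3x3) and "t" (3): a world point X has camera coordinates R X + t. Camera axes: x right, y down, z forward; pixel columns grow to the right and rows downward; lengths in mm; the calibration is good to about 2 mm. A picture is of the moment at which its call begins: read the wrist's pose just before it. camera_info takes no time and is no camera call; for the wrist camera it gives the pose at the moment of the call.
A pose or a line that the arm cannot do raises robot.IKError and nothing moves.
- robot.job_done(): hands the job in, once; it reports no verdict.
Trained networks look in the newest picture that a camera, given by its name, has taken for a name from the list of things; names that differ only in an ending like _2 or _b are one class to them, and where a whole thing is asked for, a point or a joint stands for the part that bears it (a point fixed in the world has none). Each returns a list of dicts, best first, with "confidence" (0 to 1); they miss things now and then, are a little off and sometimes report something else, mostly with a low value. They report only what shows in the picture. A call takes as long as a camera call. They do not tell look-alikes from the thing itself.
- viewer.silhouettes(name, camera): "mask" (420x560 bool, what is visible of it).
- viewer.pinpoint(name, camera): "at" ([x, y, z] in mm, in the coordinates of the camera as it stood for that picture, good to about 4 mm: a listed point, or the origin of a listed thing).
The state is a dict: "t": time; "joints": joint angles; "joint_velocities": joint speeds; "joint_torque": joint torques, N m; "tcp_pos": TCP position; "tcp_rot": TCP orientation; "contact_force": force on the tool from outside, world axes, zero at the start; "wrist_torque": the same for the moment, N m; "grip_width": opening from 0.0 (shut) to 1.0 (fully open).
Only numpy, scipy, OpenCV 4.12 (cv2) and the standard library are available. Lean on these libraries where they do the work, as an engineer would, in place of code of your own. Each camera call takes 0.05 s, during which the arm holds its last target. There are 200 camera calls.

## Working session

There is one attempt and no reset: what is moved stays moved. The work goes in short steps, each a Python script; the robot and the scene stay as the last script left them, time stands still between calls to the robot, and variables do not carry over. Pictures are saved under pics/ and viewed, about 8 in all and at most 12, crops included, and the job is handed in when it is done.

```bash
ls; mkdir -p pics; python3 - <<'E'
from cell import robot, grip, kin, viewer
import cv2, numpy as np
o=robot.observe(); print(o)
ims=[]
for c in ("scene","side"):
    im=viewer.read_camera(c); ims.append(im); cv2.imwrite(f"pics/{c}0.png",im[:,:,::-1])
    I=viewer.camera_info(c); R=np.array(I["R"]);t=np.array(I["t"]); print(c,"cam at",-R.T@t, R[2])
    for n in ("jig","board","fence_face","stop_face","lever_pad","foot","moulding","moulding_back","moulding_end","offcut","glue","candle","tape","brush","beads","cartridge_box"):
        r=viewer.pinpoint(n,c)
        for d in r[:3]: print(n,round(d["confidence"],2),(R.T@(np.array(d["at"])-t)).round(0), (np.array(I["camera_matrix"])@d["at"]/d["at"][2])[:2].round(0), {k:v for k,v in d.items() if k not in("at","confidence")})
E
```

```text
pics
{'t': 0.0, 'joints': array([-1.28398288,  0.46837284, -0.01161368,  1.60362353,  0.00599976,
        1.07141082, -0.05630212]), 'joint_velocities': array([ 2.20171004e-04,  2.60676888e-04,  5.60519334e-04,  1.58089280e-04,
       -5.63891082e-05, -5.88363784e-04,  2.32785633e-03]), 'joint_torque': array([ 2.42963461e-04, -5.20574391e+01, -1.22169382e-02, -2.43749911e+01,
       -5.66083461e-02,  1.73817831e-02,  1.60572040e-04]), 'tcp_pos': array([210.37103004, 614.34444836, 188.64325676]), 'tcp_rot': array([ 0.25747648,  1.55542439, -0.26026947]), 'contact_force': array([ 0.42403947, -0.25603479, -0.63643424]), 'wrist_torque': array([-0.02268637, -0.01265234,  0.0452843 ]), 'grip_width': 0.9957821536836976}
scene cam at [1603.38036616  617.35327532 1217.62204592] [-0.63727702 -0.40472005 -0.6558046 ]
jig 0.7 [636. 122.  17.] [307. 270.] {}
jig 0.69 [694. 361.   3.] [370. 324.] {}
jig 0.64 [581.  69.  -0.] [301. 256.] {}
board 0.82 [578.  68.   2.] [301. 255.] {}
board 0.7 [ 737. -279.   -2.] [183. 240.] {}
board 0.49 [690. 360.   4.] [371. 322.] {}
fence_face 0.89 [631.  35.  1
[... 1582 characters left out ...]
.] [200. 332.] {}
moulding_back 0.74 [ 277. -293.   -3.] [212. 333.] {}
moulding_back 0.72 [ 690. -445.    4.] [414. 329.] {}
moulding_back 0.61 [ 480. -315.   -1.] [302. 314.] {}
moulding_end 0.82 [ 312. -214.    2.] [218. 303.] {}
moulding_end 0.68 [ 736. -362.    3.] [412. 297.] {}
moulding_end 0.63 [ 410. -263.   -1.] [265. 307.] {}
offcut 0.51 [575.  68.   0.] [281. 211.] {}
glue 0.85 [ 741. -272.   -1.] [393. 273.] {}
candle 0.58 [ 772. -160.    3.] [382. 242.] {}
candle 0.54 [ 468. -334.    4.] [300. 320.] {}
tape 0.84 [365.  -5.   3.] [216. 243.] {}
brush 0.68 [351. 206.  -1.] [193. 202.] {}
beads 0.63 [777.  16.  -1.] [352. 207.] {}
cartridge_box 0.53 [695. 359.  -1.] [283. 156.] {}
```

View pics/scene0.png

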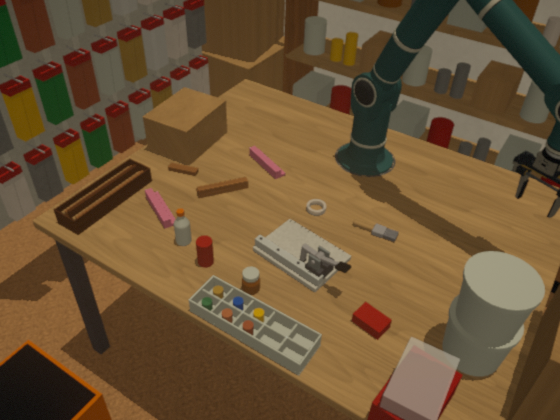

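View pics/side0.png

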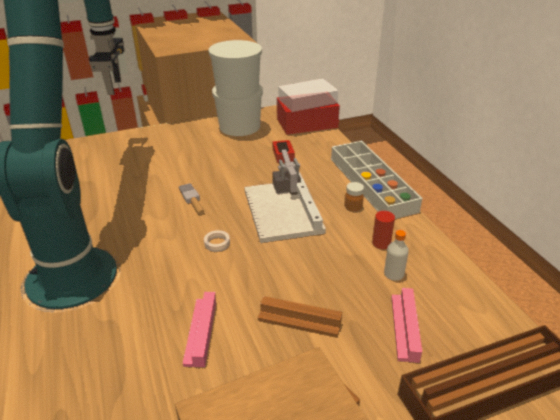

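The candidates in the scene image are the brown stepped piece at (222,187), pink look-alikes at (266,162) and (160,207), and a short brown offcut without a step at (183,169). In the side image, the brown piece is at (300,315) and the pinks are at (200,328) and (407,323). The brown piece fits because it is wooden, has a ledge, and its yaw is about 0.95. I'll confirm it with a wrist crop later. Next I'll write helpers and press the lever.

```bash
cat > h.py <<'E'
from cell import robot, grip, kin, viewer
import cv2, numpy as np
from scipy.spatial.transform import Rotation as Ro
def down(a, tilt=None):
    x=np.array([0,0,-1.]);y=np.array([np.cos(a),np.sin(a),0]);M=np.stack([x,y,np.cross(x,y)],1)
    r=Ro.from_matrix(M)
    return ((Ro.from_rotvec(tilt)*r) if tilt is not None else r).as_rotvec()
def best(p,a):
    "jaw angle a or a+pi, the one with least joint travel"
    q0=robot.observe()["joints"];c=[]
    for k in(0,np.pi):
        q=kin.ik(p,down(a+k))
        if q is not None: c.append((np.abs(np.array(q)-q0).max(),a+k))
    return min(c)[1]
def st(m=""):
    o=robot.observe();print(m,"t%.1f"%o["t"],o["tcp_pos"].round(1),"F",o["contact_force"].round(1),"g%.3f"%o["grip_width"]);return o
def push(d,step,fmax,n,f0,dirn=None,feed=40):
    "advance target along d until the force opposing d has risen by fmax over f0"
    d=np.array(d,float)/np.linalg.norm(d);p=robot.observe()["tcp_pos"].copy()
    for i in range(n):
        p=p+d*step;robot.servo_line(p,feed=feed)
        f=-(robot.observe()["contact_force"]-f0)@d
        if f>fmax:break
    return p,f,i
def pins(names,cams,fresh=True):
    out={}
    for c in cams:
        I=viewer.camera_info(c);viewer.read_camera(c) if fresh else None
        R=np.array(I["R"]);t=np.array(I["t"])
        for n in names:
            for d in viewer.pinpoint(n,c)[:3]:
                out.setdefault(n,[]).append((c,round(d["confidence"],2),(R.T@(np.array(d["at"])-t)).round(1)))
    return out
def ray(c,uv,z):
    I=viewer.camera_info(c);R=np.array(I["R"]);t=np.array(I["t"]);C=-R.T@t
    d=R.T@np.linalg.inv(I["camera_matrix"])@[*uv,1.];return C+d*(z-C[2])/d[2]
E
python3 - <<'E'
from h import *
print("bucket",ray("scene",(470,365),0),ray("scene",(445,340),0),ray("side",(237,132),0), "box behind side",ray("side",(185,118),0))
o=robot.observe();print(Ro.from_rotvec(o["tcp_rot"]).as_matrix().round(2))
for a in(-.11,-.11+np.pi,1.46,1.46+np.pi):
    print(a,[None if q is None else np.round(q,2) for q in [kin.ik([642,231,160],down(a)),kin.ik([470,-334,150],down(a+1.06)),kin.ik([600,0,60],down(a))]])
E
```

```text
bucket [661.86710295 632.73791891   0.        ] [624.59283461 551.69066835   0.        ] [600.39643161 579.97048318   0.        ] box behind side [449.40964038 761.25546177   0.        ]
[[ 0.    0.32  0.95]
 [ 0.    0.95 -0.32]
 [-1.    0.    0.  ]]
-0.11 [array([-0.71,  0.57,  0.45,  1.57, -0.28,  1.06, -0.29]), array([-0.15,  0.53,  0.96,  1.87, -0.51,  1.01,  1.97]), array([-0.48,  0.6 ,  0.58,  1.85, -0.43,  0.82,  0.2 ])]
3.0315926535897932 [array([-0.27,  0.56, -0.17,  1.53,  0.11,  1.06,  2.56]), array([-0.24,  0.62,  1.12,  1.87, -0.64,  1.07, -1.05]), array([ 0.78,  1.06, -1.33,  1.77,  1.1 ,  1.27,  2.17])]
1.46 [array([-0.5 ,  0.55,  0.15,  1.55, -0.09,  1.05,  1.14]), array([-0.33,  0.79,  1.35,  1.88, -0.84,  1.2 , -2.45]), array([-0.28,  0.55,  0.29,  1.84, -0.21,  0.78,  1.59])]
4.601592653589793 [array([-0.85,  0.62,  0.69,  1.58, -0.43,  1.1 , -1.74]), array([ 0.04,  0.44,  0.67,  1.86, -0.33,  0.95,  0.24]), array([-0.57,  0.63,  0.7 ,  1.86, -0.53,  0.85, -1.28])]
```

```bash
python3 - <<'E'
from h import *
grip(0.0,30)
robot.servo_line([300,560,260],feed=300)
P=np.array([642.5,231,170.])
a=best(P,-.11)
robot.movep(P,down(a)); o=st("above")
f0=o["contact_force"].copy()
im=viewer.read_camera("scene");cv2.imwrite("pics/x.png",im[:,:,::-1])
print(pins(["lever_pad"],["scene","side"]))
robot.servo_line([642.5,231,125],feed=120)
p,f,i=push([0,0,-1],3,14,24,f0,feed=60)
o=st("pressed %s %.1f %d"%(p.round(1),f,i))
E
```

```text
above t5.4 [641.7 233.5 170.2] F [-0.7  0.7 -0.4] g0.004
{'lever_pad': [('scene', 0.84, array([640.1, 225.2, 116.7])), ('side', 0.66, array([644.2, 237. , 115.4]))]}
pressed [642.6 230.9  53. ] 2.0 23 t12.2 [642.5 230.9  52.7] F [0.6 0.3 1.7] g0.002
```

```bash
python3 - <<'E'
from h import *
ims=[]
for c,(u,v) in(("scene",(325,262)),("side",(285,180))):
    im=viewer.read_camera(c); ims.append(cv2.resize(im[v-60:v+60,u-50:u+50],None,fx=4,fy=4,interpolation=cv2.INTER_CUBIC))
cv2.imwrite("pics/l1.png",np.hstack(ims)[:,:,::-1])
print(pins(["lever_pad","foot"],["scene","side"],0))
E
```

```text
{'lever_pad': [('scene', 0.82, array([641.8, 228.1,  73. ])), ('side', 0.65, array([648.4, 238.3,  71.5]))], 'foot': [('scene', 0.66, array([617.9,  75.4,  63.2])), ('side', 0.66, array([620.7,  74.1,  64. ]))]}
```

View pics/l1.png

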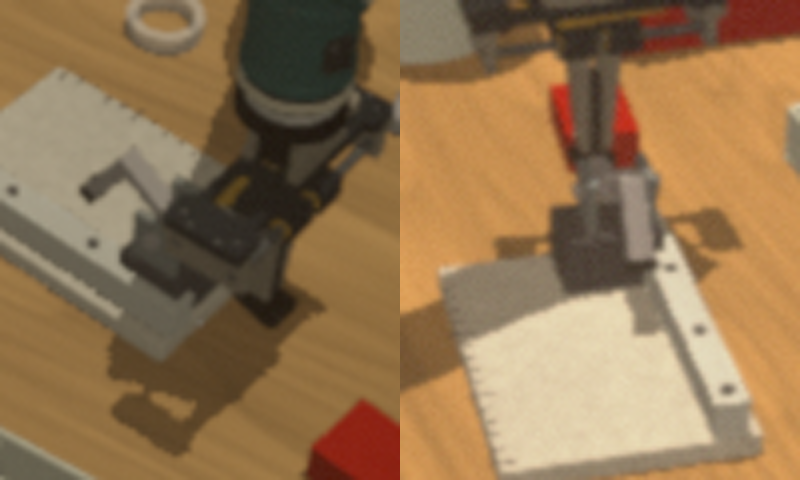

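The foot's underside reads z≈63 and the pad z≈72, so the lever is about fully raised. The tip has slipped past the pad's edge, though, so I'll retract, re-measure and press again.

```bash
python3 - <<'E'
from h import *
robot.servo_line([642.5,230.9,120],feed=100); o=st("up"); f0=o["contact_force"].copy()
r=pins(["lever_pad","foot"],["scene","side","wrist"]); [print(k,v) for k,v in r.items()]
I=viewer.camera_info("wrist"); cv2.imwrite("pics/w1.png",cv2.resize(viewer.read_camera("wrist"),None,fx=1.4,fy=1.4)[:,:,::-1])
E
```

```text
up t13.3 [642.  230.9 119.5] F [ 0.5 -0.6 -0.4] g0.008
lever_pad [('scene', 0.69, array([638.7, 229.1,  74.9])), ('side', 0.59, array([647.5, 236.8,  73.5])), ('wrist', 0.62, array([642.3, 238.6,  72.8]))]
foot [('scene', 0.68, array([693.1, 358.1,   4.3])), ('scene', 0.63, array([617.2,  74.5,  63.7])), ('scene', 0.6, array([631.4,  32.4,  20.8])), ('side', 0.56, array([621. ,  77.4,  63.4])), ('side', 0.31, array([ 772.3, -161.5,    0.8]))]
```

View pics/w1.png

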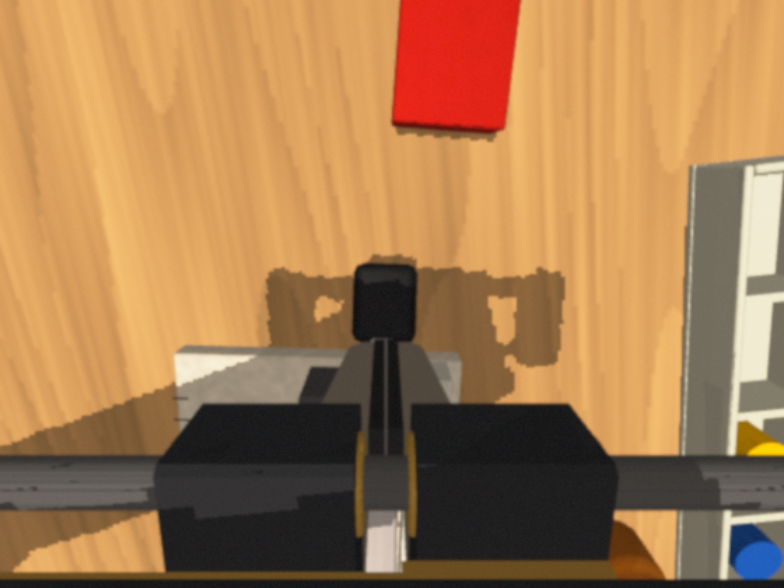

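The wrist view shows the black pad at about (385,302) in the enlarged picture, with the fingertips on its inner edge at (385,340). I pressed too close to the pivot, so I'll press again at the pad's centre.

```bash
python3 - <<'E'
from h import *
c=ray("wrist",(385/1.4,302/1.4),73); print("pad centre",c, ray("wrist",(385/1.4,265/1.4),73),ray("wrist",(385/1.4,340/1.4),73))
o=robot.observe(); f0=o["contact_force"].copy()
robot.servo_line([c[0],c[1],100],feed=100)
robot.servo_line([c[0],c[1],80],feed=80)
p,f,i=push([0,0,-1],2,14,11,f0,feed=40)
o=st("pressed %s %.1f %d"%(p.round(1),f,i))
E
```

```text
pad centre [644.16410557 235.95294794  73.        ] [646.17126537 254.27606307  73.        ] [642.02357122 216.41227296  73.        ]
pressed [643.7 235.7  57.2] -0.2 10 t17.3 [643.6 235.6  57. ] F [ 0.   0.1 -0.2] g-0.000
```

```bash
python3 - <<'E'
from h import *
print([(k,v) for k,v in pins(["lever_pad","foot"],["scene","side","wrist"]).items()])
o=st(); ims=[]
for c,(u,v) in(("scene",(335,265)),("side",(285,160)),("wrist",(275,230))):
    im=viewer.read_camera(c); I=viewer.camera_info(c); x=np.array(I["camera_matrix"])@(np.array(I["R"])@o["tcp_pos"]+I["t"]); x=x[:2]/x[2]; print(c,"tcp px",x.round(1))
    s=1 if c=="wrist" else 2
    k=cv2.resize(im[v-25*3//s*s//2 if 0 else v-40*(3-s):v+40*(3-s),u-33*(3-s):u+33*(3-s)],(264,320),interpolation=cv2.INTER_CUBIC)
    ims.append(k)
cv2.imwrite("pics/l2.png",cv2.resize(np.hstack(ims),(792,320))[:,:,::-1])
E
```

```text
[('lever_pad', [('scene', 0.64, array([641.5, 230.8,  75.9])), ('scene', 0.24, array([350.3, 204.3,  -0.7])), ('side', 0.84, array([645.5, 237.6,  71.5])), ('wrist', 0.6, array([642.6, 233.9,  72.7]))]), ('foot', [('scene', 0.51, array([618.9,  75. ,  64.8])), ('side', 0.57, array([619.3,  77.4,  65.7]))])]
 t17.7 [643.7 235.7  57.2] F [-0.3  0.  -0.6] g0.004
scene tcp px [340.5 279.7]
side tcp px [282.2 161.6]
wrist tcp px [273.  246.2]
```

View pics/l2.png

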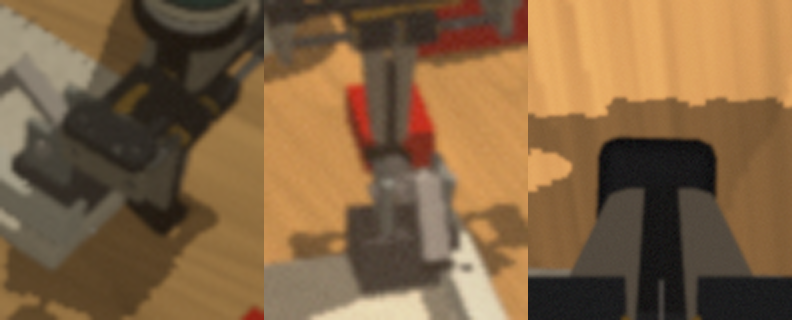

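```bash
python3 - <<'E'
from h import *
o=robot.observe(); p=o["tcp_pos"].copy()
for c in("scene","side","wrist"):
    I=viewer.camera_info(c); print(c,"cam",(-np.array(I["R"]).T@I["t"]).round(0),"f",I["camera_matrix"][0][0])
    viewer.read_camera(c)
    for z in(57,72,85):
        x=np.array(I["camera_matrix"])@(np.array(I["R"])@[p[0],p[1],z]+I["t"]);print(z,(x[:2]/x[2]).round(1))
    for d in viewer.silhouettes("lever_pad",c)[:2]:
        ys,xs=np.nonzero(d["mask"]);print(round(d["confidence"],2),len(xs),"u",xs.min(),xs.max(),"v",ys.min(),ys.max())
for z in (63,70,78,90):
    robot.servo_line([p[0],p[1],z],feed=60);st("up")
f0=robot.observe()["contact_force"].copy()
for z in range(86,48,-3):
    robot.servo_line([p[0],p[1],z],feed=30);o=st(z)
    if (o["contact_force"]-f0)[2]>14:break
E
```

```text
scene cam [1603.  617. 1218.] f 536.4638216728542
57 [340.5 279.8]
72 [341.  276.3]
85 [341.5 273.2]
0.72 219 u 295 348 v 240 282
0.52 906 u 255 323 v 235 285
side cam [  153. -1050.   876.] f 517.6382966242874
57 [282.2 161.7]
72 [282.2 157.4]
85 [282.1 153.7]
0.63 323 u 277 297 v 156 187
wrist cam [653. 305. 252.] f 364.3239436982418
57 [272.9 246.1]
72 [272.8 255.8]
85 [272.6 265.5]
0.69 2490 u 244 303 v 219 408
up t18.4 [644.2 235.8  63.7] F [ 0.3 -0.3  0.4] g0.007
up t18.7 [644.1 235.8  70.7] F [-0.   0.5  0.3] g0.005
up t19.0 [644.1 235.8  78.7] F [1.  0.4 0.6] g0.006
up t19.3 [644.2 235.8  90.7] F [-0.5  0.6  0.3] g0.004
86 t19.6 [643.3 235.6  85.3] F [ 0.6  0.6 -0.8] g0.006
83 t19.9 [643.5 235.6  82.6] F [ 0.5 -0.4 -0.4] g-0.000
80 t20.1 [643.5 235.7  79.7] F [ 0.2  0.3 -0.3] g0.006
77 t20.4 [643.5 235.7  76.7] F [ 0.5 -0.4 -0.2] g0.001
74 t20.6 [643.5 235.6  73.7] F [ 0.1 -0.9  0.1] g0.011
71 t20.9 [643.5 235.6  70.7] F [-0.1 -0.9  0.7] g0.003
68 t21.1 [643.5 235.6  67.7] F [0.1 0.5 0.4] g0.006
65 t21.4 [643.5 235.6  64.7] F [ 0.   0.4 -0.3] g0.002
62 t21.6 [643.5 235.6  61.7] F [0.2 0.5 0.5] g0.006
59 t21.9 [643.5 235.6  58.7] F [-0.1 -0.2  0.1] g0.007
56 t22.1 [643.5 235.6  55.8] F [-0.6  0.5  0.1] g0.008
53 t22.4 [643.5 235.6  52.7] F [ 0.9 -0.2 -0.1] g0.004
50 t22.6 [644.  235.7  50.1] F [0.7 0.  1. ] g0.002
```

```bash
python3 - <<'E'
from h import *
robot.servo_line([643,235,120],feed=150)
robot.servo_line([560,120,230],feed=250)
o=st(); ims=[]
for k in pins(["lever_pad","foot","board","fence_face","stop_face"],["scene","side","wrist"]).items(): print(k)
for c,(u,v) in(("scene",(330,262)),("side",(285,165))):
    im=viewer.read_camera(c); np.save(f"pics/{c}2.npy",im)
    ims.append(cv2.resize(im[v-40:v+40,u-33:u+33],None,fx=6,fy=6,interpolation=cv2.INTER_CUBIC))
cv2.imwrite("pics/l3.png",np.hstack(ims)[:,:,::-1])
E
```

```text
t24.1 [559.7 121.1 228.9] F [-0.6  0.3 -0.4] g0.008
('lever_pad', [('scene', 0.77, array([643.7, 232.7,  75.1])), ('scene', 0.68, array([ 766.1, -156.7,   -1.7])), ('scene', 0.17, array([363.2,  -2.6,  -2.3])), ('side', 0.82, array([644.5, 239.3,  69.6])), ('wrist', 0.88, array([643.2, 233.4,  72.7])), ('wrist', 0.53, array([ 7.661e+02, -1.558e+02, -6.000e-01])), ('wrist', 0.45, array([777.1,  14. ,   3.5]))])
('foot', [('scene', 0.81, array([621.4,  74.7,  64.4])), ('side', 0.53, array([621.7,  75.1,  69.1])), ('wrist', 0.62, array([623. ,  77. ,  68.2]))])
('board', [('scene', 0.82, array([576.3,  67.9,   1.8])), ('side', 0.59, array([644. , 124.6,  17.5])), ('side', 0.57, array([622.6,  79.1,  62.7])), ('side', 0.56, array([574.7,  68.1,   2.8])), ('wrist', 0.89, array([582.3,  68.4,   4.1])), ('wrist', 0.65, array([649.4,  54.2,  10.4])), ('wrist', 0.34, array([354. , 210.9,  -1.7]))])
('fence_face', [('scene', 0.88, array([628.5,  36.3,  21.2])), ('side', 0.58, array([629.9,  33.6,  19.6])), ('wrist', 0.69, array([633.4,  34.6,  14.6]))])
('stop_face', [('scene', 0.82, array([637.2, 120.8,  18.2])), ('scene', 0.66, array([578.4,  67.2,   2.1])), ('side', 0.92, array([641.7, 125.6,  15.2])), ('wrist', 0.57, array([643.8, 123.5,  18.7])), ('wrist', 0.42, array([641.1, 236.4,  70.2]))])
```

View pics/l3.png

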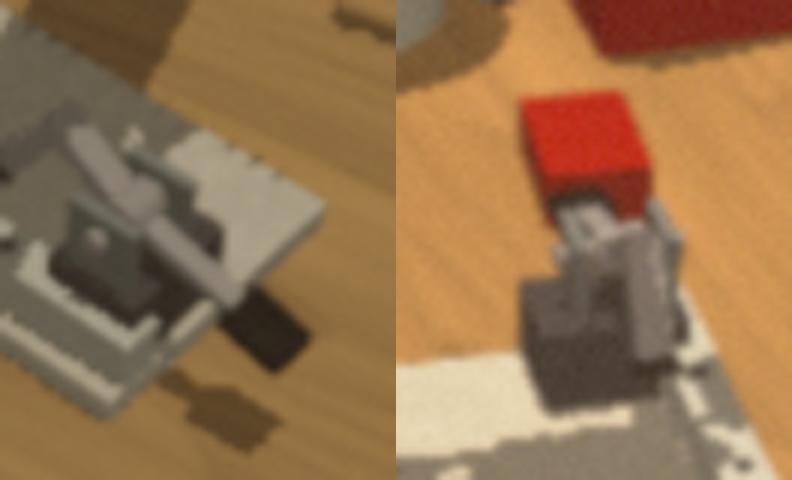

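The pad's centre is at about (267,328) in the crop, which matches z≈72, so the lever is nearly fully raised. In the earlier crops the visible fingertips ended about 15–20 mm above the reported TCP. The tips were therefore probably only just touching the pad, and I'll keep pressing until the force rises.

```bash
python3 - <<'E'
from h import *
robot.servo_line([643.5,236,120],feed=250)
robot.servo_line([643.5,236,56],feed=120)
f0=np.zeros(3)
for z in range(53,26,-2):
    robot.servo_line([643.5,236,z],feed=30);o=st(z)
    if (o["contact_force"])[2]>12:break
print(pins(["lever_pad","foot"],["scene","side"]))
o=st()
for c in("scene","side"):
    im=viewer.read_camera(c);I=viewer.camera_info(c);x=np.array(I["camera_matrix"])@(np.array(I["R"])@o["tcp_pos"]+I["t"]); print(c,(x[:2]/x[2]).round(1))
    np.save(f"pics/{c}3.npy",im)
robot.servo_line([643.5,236,120],feed=250)
E
```

```text
53 t26.9 [643.8 236.1  53.6] F [ 0.1 -0.2  0.3] g0.005
51 t27.2 [643.4 236.   51. ] F [ 0.2 -0.4  0.4] g0.004
49 t27.4 [643.7 236.   49.2] F [ 1.4 -0.3  0.9] g0.003
47 t27.7 [644. 236.  48.] F [-1.6 -1.1  6.8] g0.002
45 t27.9 [644.1 236.   47.6] F [-4.  -1.9 15.3] g0.005
{'lever_pad': [('scene', 0.83, array([641.3, 230. ,  71.2])), ('scene', 0.39, array([ 4.567e+02, -3.349e+02, -1.000e-01])), ('side', 0.6, array([647.6, 234.8,  71.4]))], 'foot': [('scene', 0.81, array([619.5,  74.8,  69. ])), ('side', 0.52, array([621. ,  77.3,  67.6]))]}
 t28.2 [644.1 236.   47.6] F [-5.7 -2.4 14.9] g0.004
scene [340.2 282.1]
side [282.3 164.2]
```

The end stop is reached at a reported z of 48, with the force rising to 15 N and the pad at about 71. So the real tips sit about 22 mm above the reported TCP. I'll check that by touching the bare counter, then look at the moulding from the wrist.

```bash
python3 - <<'E'
from h import *
P=np.array([560,-215,60.]); a=best(P,-.11)
robot.servo_line([600,120,200],feed=400)
robot.movep(P,down(a)); st()
robot.servo_line([560,-215,6],feed=120)
for z in range(3,-31,-3):
    robot.servo_line([560,-215,z],feed=60);o=robot.observe()
    if o["contact_force"][2]>4:break
st("touch %d"%z)
robot.servo_line([560,-215,60],feed=300)
grip(1.0)
V=[480,-300,230]; av=best(V,0.95); robot.movep(V,down(av)); st("view %.2f"%av)
for k in pins(["moulding","moulding_back","moulding_end"],["scene","side","wrist"]).items(): print(*k,sep="\n  ")
I=viewer.camera_info("wrist"); im=viewer.read_camera("wrist"); np.save("pics/w2.npy",im)
import pickle; pickle.dump(I,open("pics/w2I.pkl","wb"))
cv2.imwrite("pics/w2.png",cv2.resize(im,(784,588))[:,:,::-1])
E
```

```text
t30.6 [ 561.1 -213.1   59.9] F [-0.  -0.2  0.4] g0.005
touch -27 t34.0 [ 560.2 -215.   -24.6] F [-6.1  2.9 20.4] g0.002
view 0.95 t36.8 [ 480.  -299.3  229.3] F [ 0.1  0.3 -0.2] g1.002
moulding
  [('scene', 0.87, array([ 456.7, -333.2,    1.4])), ('scene', 0.8, array([ 251.9, -285.4,   -1.3])), ('scene', 0.76, array([ 670.5, -431.5,    4.6])), ('side', 0.88, array([ 673.2, -432.9,   -1.8])), ('side', 0.78, array([ 467.9, -333.9,    5.1])), ('side', 0.76, array([ 250.8, -282.9,    5.3])), ('wrist', 0.86, array([ 4.629e+02, -3.327e+02,  1.000e-01])), ('wrist', 0.67, array([ 673.4, -431.7,   -1.6]))]
moulding_back
  [('scene', 0.79, array([ 688.1, -445.2,   -2.3])), ('scene', 0.7, array([ 272.2, -296. ,    3.1])), ('scene', 0.59, array([ 4.758e+02, -3.195e+02,  2.000e-01])), ('side', 0.86, array([ 693.9, -444.8,    3.6])), ('side', 0.65, array([ 4.818e+02, -3.162e+02, -1.000e-01])), ('side', 0.61, array([ 275.9, -295.3,   -3.4])), ('wrist', 0.73, array([ 2.781e+02, -2.923e+02, -1.000e-01])), ('wrist', 0.72, array([ 479.1, -313.8,    1.3])), ('wrist', 0.65, array([ 460.2, -509.8,   -2.2]))]
moulding_end
  [('scene', 0.85, array([ 407.5, -262.8,    1.3])), ('scene', 0.66, array([ 733.1, -363. ,   -1.5])), ('scene', 0.22, array([692.9, 359. ,   2.7])), ('side', 0.71, array([ 735.1, -362.9,    1.6])), ('side', 0.7, array([ 315.5, -210.7,    1.4])), ('side', 0.56, array([ 410.1, -260.1,   -0.5])), ('wrist', 0.74, array([ 406.6, -259.2,    0.7]))]
```

View pics/w2.png

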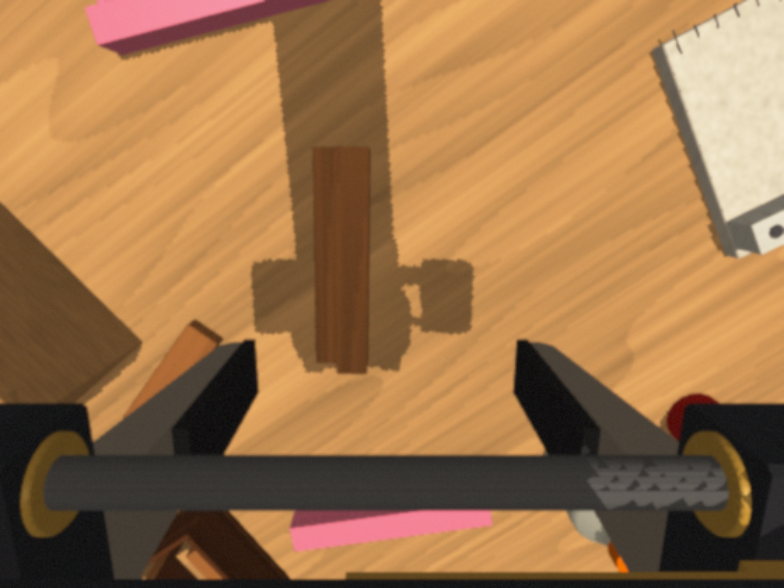

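The counter touch came at about −22, so the real tips are about 22 mm above the reported TCP along the tool. The wrist crop shows the single stepped brown moulding at (340,255), with the ledge on the left (x≈313–340) and the tall back on the right (x≈340–370). The pink pieces are separate. I'll compute its pose from the corners and grasp it.

```bash
python3 - <<'E'
import pickle,numpy as np
I=pickle.load(open("pics/w2I.pkl","rb"));im=np.load("pics/w2.npy")
def ray(uv,z):
    R=np.array(I["R"]);t=np.array(I["t"]);C=-R.T@t
    d=R.T@np.linalg.inv(I["camera_matrix"])@[*uv,1.];return (C+d*(z-C[2])/d[2])[:2]
q={k:ray((u/1.4,v/1.4),z) for k,(u,v,z) in dict(tr=(370,147,35),br=(368,373,35),tl=(313,148,12),bl=(317,361,12)).items()}
print({k:v.round(1) for k,v in q.items()})
for a,b in(("br","tr"),("bl","tl")):
    d=q[a+""]*-1+q[b]; print(np.linalg.norm(d), np.arctan2(-d[0],d[1]))
m=sum(q.values())/4; print("center",m, "width",((q["tr"]+q["br"])-(q["tl"]+q["bl"]))/2, np.linalg.norm(((q["tr"]+q["br"])-(q["tl"]+q["bl"]))/2))
# step line: column profile in rows
for r in (120,170,220,250): print(r,[int(x) for x in im[r,220:268].mean(1)])
E
```

```text
{'tr': array([ 407.9, -260.4]), 'br': array([ 551.1, -366.2]), 'tl': array([ 381.7, -297. ]), 'bl': array([ 524. , -401.9])}
178.04915973060793 0.9344470225096732
176.68775744835932 0.9355590976057575
center [ 466.15476437 -331.39408057] width [26.62621059 36.1092716 ] 44.86462510469211
120 [88, 88, 82, 72, 67, 68, 70, 72, 69, 68, 66, 65, 65, 67, 65, 65, 62, 62, 68, 69, 69, 69, 68, 68, 69, 69, 69, 69, 69, 69, 71, 69, 70, 66, 67, 71, 68, 71, 69, 72, 68, 68, 68, 63, 71, 87, 89, 92]
170 [85, 83, 84, 80, 69, 67, 67, 68, 67, 65, 65, 64, 61, 66, 70, 70, 70, 68, 70, 70, 71, 71, 70, 69, 66, 67, 65, 68, 66, 67, 68, 67, 65, 67, 68, 65, 68, 66, 68, 69, 72, 71, 68, 68, 78, 85, 88, 88]
220 [97, 97, 99, 97, 89, 74, 67, 64, 65, 63, 64, 66, 64, 65, 70, 69, 73, 70, 67, 67, 68, 68, 67, 67, 67, 64, 65, 62, 61, 62, 63, 66, 65, 64, 64, 69, 68, 71, 68, 66, 69, 64, 66, 74, 84, 89, 88, 86]
250 [91, 91, 89, 90, 84, 74, 63, 61, 63, 61, 64, 65, 63, 67, 67, 71, 71, 70, 67, 66, 67, 67, 70, 64, 64, 65, 63, 61, 60, 60, 64, 66, 71, 70, 68, 67, 67, 67, 66, 64, 64, 60, 63, 74, 83, 89, 88, 86]
```

```bash
cat >> h.py <<'E'
from scipy.optimize import least_squares
def jigfit():
    obs=[((55,-30),(631,35)),((55,-30),(633,32)),((55,-30),(628.5,36.3)),((55,-30),(629.9,33.6)),((55,-30),(633.4,34.6)),
     ((55,60),(640,120)),((55,60),(644,125)),((55,60),(637.2,120.8)),((55,60),(641.7,125.6)),((55,60),(643.8,123.5)),
     ((0,-5),(578,68)),((0,-5),(578,68)),((0,-5),(576.3,67.9)),((0,-5),(574.7,68.1)),((0,-5),(582.3,68.4))]
    on=[(643.7,232.7),(644.5,239.3),(643.2,233.4),(621.4,74.7),(621.7,75.1),(623,77),(619.5,74.8),(621,77.3)]
    def res(v):
        c,s=np.cos(v[2]),np.sin(v[2]);M=np.array([[c,-s],[s,c]]);r=[]
        for j,w in obs:r+=list(v[:2]+M@j-w)
        for w in on:r.append((M.T@(np.array(w)-v[:2]))[0]-40)
        return r
    return least_squares(res,[579,72,-.11]).x
JIG=jigfit()
def J(x,y,z=None):
    c,s=np.cos(JIG[2]),np.sin(JIG[2]);w=JIG[:2]+[c*x-s*y,s*x+c*y]
    return w if z is None else np.array([*w,z])
OFF=24.5   # real finger tips sit this far above the reported TCP
E
python3 - <<'E'
from h import *
print("jig",JIG.round(3))
yaw=.935;ex=np.array([np.cos(yaw),np.sin(yaw)]);ey=np.array([-ex[1],ex[0]])
p=np.array([466.2,-331.4])+10*ex-40*ey
r=down(yaw)
qs=[kin.ik([*p,16-OFF],r),kin.ik([*J(7,-80),60],down(JIG[2]))];print(qs)
robot.movep([*p,70],r)
robot.servo_line([*p,16-OFF],feed=120); st("low")
grip(0.0,45); st("gripped")
robot.servo_line([*p,95],feed=200); o=st("up")
im=viewer.read_camera("wrist");cv2.imwrite("pics/w3.png",cv2.resize(im,(672,504))[:,:,::-1])
E
```

```text
jig [ 5.7964e+02  7.2007e+01 -1.4200e-01]
[array([ 0.34450386,  0.67079097,  0.27296261,  1.82966996, -0.27063904,
        0.67745227,  1.70828242]), array([-0.30248338,  0.5197445 ,  0.33310631,  1.90393491, -0.23891651,
        0.7562996 ,  0.02275901])]
low t38.9 [ 504.9 -347.5   -7.7] F [ 0.2 -0.2  0.5] g1.002
gripped t40.0 [ 504.2 -347.2   -8.5] F [ 0.3 -0.5 -0.2] g0.265
up t40.6 [ 503.8 -346.4   94.2] F [-0.1 -1.1 -1. ] g0.268
```

View pics/w3.png

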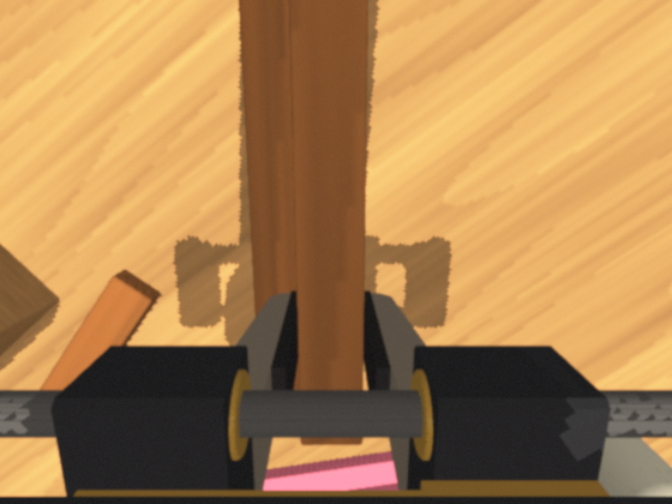

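The grasp holds: width 24.6 mm on the tall back, with the ledge on the left. I need a better jig yaw, so I'll get it from the board's near edge by rectifying the silhouette onto the z=18 plane.

```bash
python3 - <<'E'
from h import *
for c in("scene","side"):
    im=viewer.read_camera(c)
    ds=viewer.silhouettes("board",c)
    I=viewer.camera_info(c);K=np.array(I["camera_matrix"]);R=np.array(I["R"]);t=np.array(I["t"])
    H=K@np.c_[R[:,0],R[:,1],R[:,2]*18+t]           # plane z=18 -> px
    A=np.array([[1,0,440],[0,1,-110],[0,0,1.]])      # 1mm grid, origin (440,-110)
    W=cv2.warpPerspective(im,H@A,(320,340),flags=cv2.INTER_LINEAR|cv2.WARP_INVERSE_MAP)
    g=W.astype(float); white=(g.min(2)>0.62*g.max(2))&(g.max(2)>110)
    white=cv2.morphologyEx(white.astype(np.uint8),cv2.MORPH_OPEN,np.ones((9,9)))
    pts=[]
    for y in range(0,340,4):
        xs=np.nonzero(white[y])[0]
        if len(xs)>60: pts.append((xs[0]+440,y-110))
    pts=np.array(pts,float); 
    for _ in range(5):
        f=np.polyfit(pts[:,1],pts[:,0],1);e=pts[:,0]-np.polyval(f,pts[:,1]);k=abs(e)<max(1.5,1.5*e.std());pts=pts[k]
    print(c,"near edge slope",f[0].round(4),"yaw",-np.arctan(f[0]).round(4),"x at y=70:",np.polyval(f,70).round(1),len(pts),pts[:,1].min(),pts[:,1].max())
    cv2.imwrite(f"pics/rect_{c}.png",np.hstack([W[:,:,::-1],cv2.cvtColor(white*255,cv2.COLOR_GRAY2BGR)]))
E
python3 -c "
import cv2,numpy as np
cv2.imwrite('pics/rect.png',cv2.resize(np.hstack([cv2.imread('pics/rect_%s.png'%c)[:,:320] for c in('scene','side')]),None,fx=1.2,fy=1.2))"
```

```text
scene near edge slope 0.141 yaw -0.1401 x at y=70: 486.9 59 -38.0 198.0
side near edge slope 0.1436 yaw -0.1427 x at y=70: 487.9 64 -58.0 194.0
```

View pics/rect.png

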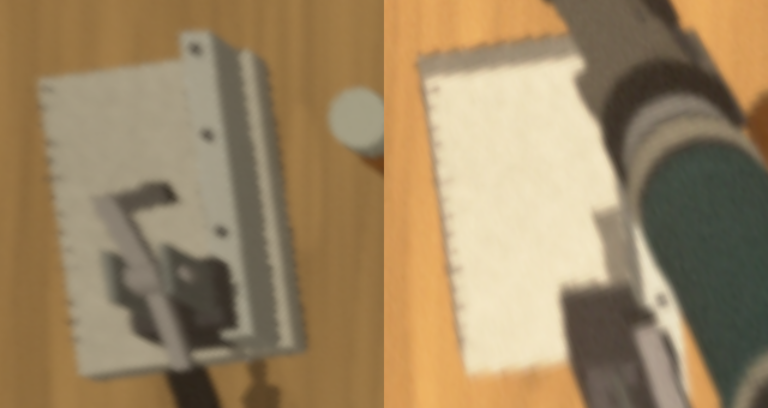

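The yaw is −0.141 from both cameras, which agrees with the fitted jig pose. Now I'll transfer the moulding, butt it against the stop, set it down and release.

```bash
python3 - <<'E'
from h import *
r=down(JIG[2]); c,s=np.cos(JIG[2]),np.sin(JIG[2]); ey=np.array([-s,c,0])
robot.movep(J(5,-145,75),r)
robot.servo_line(J(5,-95,18+3-8.5),feed=150); o=st("low"); f0=o["contact_force"].copy()
robot.servo_line(J(5,-78,18+3-8.5),feed=80)
p,f,i=push(ey,2,5,10,f0,feed=60); o=st("stop f%.1f i%d"%(f,i)); print("jig y of centre",((o["tcp_pos"][:2]-JIG[:2])@ey[:2]+40).round(1))
robot.servo_line(robot.observe()["tcp_pos"]-1.5*ey,feed=60); f0=robot.observe()["contact_force"].copy()
p,f,i=push([0,0,-1],1.5,5,6,f0,feed=40); o=st("down f%.1f i%d"%(f,i))
grip(0.40); o=st("open")
p=o["tcp_pos"].copy();p[2]+=45
robot.servo_line(p,feed=200); st()
for k in pins(["moulding","moulding_back","moulding_end","foot"],["scene","side"]).items():print(*k)
for q in("scene","side"): np.save(f"pics/{q}5.npy",viewer.read_camera(q))
E
```

```text
low t42.8 [571.5 -23.7  12.7] F [-0.1  0.4 -0.9] g0.267
stop f7.1 i3 t44.2 [5.746e+02 3.000e-01 1.280e+01] F [-1.4 -6.7  0.3] g0.269
jig y of centre -31.7
down f8.5 i2 t45.2 [574.6  -0.6   9.4] F [-3.8  0.5  7.7] g0.273
open t45.6 [574.4  -0.7   8.2] F [-0.2  0.7 -0.5] g0.403
 t46.0 [ 5.751e+02 -5.000e-01  5.400e+01] F [ 0.4  0.5 -0.7] g0.397
moulding [('scene', 0.89, array([562.7,  39.1,  18.1])), ('scene', 0.86, array([ 669. , -430.1,    4.4])), ('scene', 0.58, array([ 251.1, -289. ,    2.8])), ('side', 0.92, array([574.6,  40.5,  20. ])), ('side', 0.77, array([ 672. , -432. ,   -1.9])), ('side', 0.57, array([ 251.6, -284.3,    4.6]))]
moulding_back [('scene', 0.81, array([588.1,  33.6,  17.1])), ('scene', 0.65, array([ 2.702e+02, -2.955e+02,  1.000e-01])), ('scene', 0.62, array([ 689.1, -447.4,    0.9])), ('side', 0.97, array([ 694.3, -445.9,    3.2])), ('side', 0.96, array([ 275.7, -296.5,    0.8])), ('side', 0.89, array([596.9,  35.3,  19.2]))]
moulding_end [('scene', 0.68, array([ 732.1, -363.8,    4.5])), ('scene', 0.57, array([604.5, 127.5,  18.5])), ('scene', 0.55, array([ 3.039e+02, -2.106e+02,  3.000e-01])), ('side', 0.83, array([ 735.3, -361.7,    5.5])), ('side', 0.7, array([ 309.5, -213.7,   -0.7])), ('side', 0.57, array([607.2, 129.5,  17. ]))]
foot [('scene', 0.66, array([616.7,  76.1,  69. ])), ('side', 0.5, array([620.6,  77.3,  70.6])), ('side', 0.22, array([ 740.1, -274.2,    2.2]))]
```

```bash
python3 - <<'E'
from h import *
c,s=np.cos(JIG[2]),np.sin(JIG[2]); ex=np.array([c,s,0]);ey=np.array([-s,c,0]); r=down(JIG[2])
z=33-OFF
def jx(o): d=o["tcp_pos"][:2]-JIG[:2]; return (d@ex[:2]).round(1),(d@ey[:2]).round(1)
grip(0.0)
robot.servo_line(J(-36,-50,54),feed=250); robot.servo_line(J(-36,-50,z),feed=150); o=st("beside"); f0=o["contact_force"].copy()
robot.servo_line(J(4,-50,z),feed=70); o=st("mid")
p,f,i=push(ex,2,9,14,f0,feed=70); o=st("fence f%.1f i%d"%(f,i)); print("tcp jig",jx(o))
robot.servo_line(o["tcp_pos"]-4*ex,feed=60)
for k in pins(["moulding","moulding_back","moulding_end"],["scene","side","wrist"]).items():print(k[0],[ (c_,w) for c_,q,w in k[1] if abs(w[0]-610)<60 and abs(w[1]-70)<100])
ims=[]
for q,(u,v) in(("scene",(300,258)),("side",(285,200))):
    im=viewer.read_camera(q); ims.append(cv2.resize(im[v-50:v+50,u-65:u+65],None,fx=3,fy=3,interpolation=cv2.INTER_CUBIC))
cv2.imwrite("pics/s1.png",np.hstack(ims)[:,:,::-1])
print("seat targets back",J(55,-30),"end",J(55,60),"centre",J(32.5,-30))
E
```

```text
beside t48.0 [537.3  26.7   8.4] F [-0.2  0.8  0.3] g0.003
mid t48.7 [576.2  21.9   8.4] F [-0.4  0.2 -1.1] g0.005
fence f13.1 i7 t50.7 [587.4  20.4   8.1] F [-13.5   1.2  12.6] g0.002
tcp jig (np.float64(15.0), np.float64(-50.0))
moulding [('side', array([609.9,  37. ,  19.9])), ('wrist', array([578.7,  69.1,  -1.6]))]
moulding_back [('scene', array([627.5,  31.8,  18.4])), ('side', array([632.6,  32.4,  17.7]))]
moulding_end [('scene', array([642.8, 123.8,  19.5])), ('side', array([642.5, 120.9,  16. ]))]
seat targets back [629.84676425  34.53273596] end [642.57006412 123.62885058] centre [607.5727356   37.71356093]
```

View pics/s1.png

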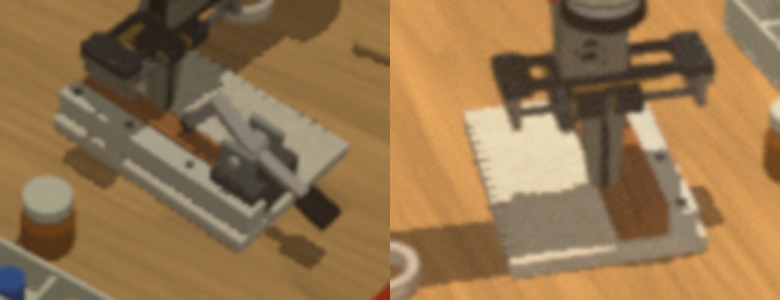

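The moulding is seated along the fence under the raised foot. The measured end is (642.6,122.4) against a target of (642.6,123.6), so a gap of about 1 mm at the stop is possible. I'll nudge its free end toward the stop, then make the final diagonal push.

```bash
python3 - <<'E'
from h import *
c,s=np.cos(JIG[2]),np.sin(JIG[2]); ex=np.array([c,s,0]);ey=np.array([-s,c,0])
def jx(): d=robot.observe()["tcp_pos"][:2]-JIG[:2]; return (d@ex[:2]).round(1),(d@ey[:2]).round(1)
p=robot.observe()["tcp_pos"].copy();p[2]=65;robot.servo_line(p,feed=250)
robot.servo_line(J(30,-148,50),feed=250); robot.servo_line(J(30,-148,5),feed=150); f0=st("end")["contact_force"].copy()
robot.servo_line(J(30,-134,5),feed=70)
q,f,i=push(ey,1.5,8,10,f0,feed=60); st("endpush f%.1f i%d"%(f,i)); print(jx())
robot.servo_line(J(30,-146,5),feed=150); robot.servo_line(J(30,-146,60),feed=250)
robot.servo_line(J(10,-50,50),feed=250); robot.servo_line(J(10,-50,10),feed=150); o=st("over ledge"); f0=o["contact_force"].copy()
p=J(10,-50,10)
for k in range(26):
    o=robot.observe();F=o["contact_force"]-f0;fx=-F@ex;fz=F[2]
    if fx>=27 and fz>=15: break
    p=p+ex*(1.0 if fx<27 else 0)+np.array([0,0,-.7 if fz<15 and (fz<.6*fx or fx>=27) else 0])
    robot.servo_line(p,feed=60)
st("push k%d fx%.1f fz%.1f"%(k,fx,fz)); print(jx(),"target off",p-robot.observe()["tcp_pos"])
E
```

```text
end t53.1 [588.2 -77.8   4.7] F [ 0.6 -0.2 -0.5] g0.004
endpush f9.1 i3 t54.5 [591.4 -62.    5.8] F [-1.3 -9.1  1. ] g0.007
(np.float64(30.6), np.float64(-131.0))
over ledge t56.0 [582.1  19.6   9.7] F [ 0.3 -1.1  0.3] g0.003
push k14 fx27.4 fz24.8 t59.5 [587.   20.6   6.3] F [-27.    1.7  25.2] g0.005
(np.float64(14.5), np.float64(-49.9)) target off [ 9.35649749 -1.48596676  0.23501126]
```

```bash
python3 - <<'E'
from h import *
c,s=np.cos(JIG[2]),np.sin(JIG[2]); ex=np.array([c,s,0])
o=robot.observe(); p=o["tcp_pos"]+[9.36,-1.49,.24]
for d in (ex*1.5+[0,0,.8],ex*1.5+[0,0,.8]):
    p=p+d; robot.servo_line(p,feed=60); o=st("adj"); F=o["contact_force"]; print("fx %.1f fz %.1f"%(-F@ex,F[2]))
robot.hold(0.4); o=st("hold")
for k in pins(["moulding_back","moulding_end","foot","lever_pad"],["scene","side"]).items():print(k[0],[ (c_,w) for c_,q,w in k[1] if abs(w[0]-620)<50 and 0<w[1]<260])
ims=[]
for q,(u,v) in(("scene",(300,258)),("side",(285,200))):
    im=viewer.read_camera(q); cv2.imwrite(f"pics/end_{q}.png",im[:,:,::-1]); ims.append(cv2.resize(im[v-50:v+50,u-65:u+65],None,fx=3,fy=3,interpolation=cv2.INTER_CUBIC))
cv2.imwrite("pics/s2.png",np.hstack(ims)[:,:,::-1])
E
```

```text
adj t59.8 [586.8  20.6   6.3] F [-28.3   3.1  23.4] g0.006
fx 28.5 fz 23.4
adj t60.0 [586.8  20.6   6.4] F [-29.9   2.9  21.9] g0.006
fx 30.0 fz 21.9
hold t60.5 [586.7  20.6   6.4] F [-29.7   3.5  21.7] g0.003
moulding_back [('scene', array([627.9,  31.5,  16.4])), ('side', array([633.4,  35.2,  20.3]))]
moulding_end [('scene', array([642.6, 126.5,  22.1])), ('side', array([646.4, 122.2,  17.3]))]
foot [('scene', array([617.3,  71.4,  66. ]))]
lever_pad [('scene', array([642.2, 227.7,  69.4])), ('scene', array([635.7, 120.1,  19. ]))]
```

View pics/s2.png

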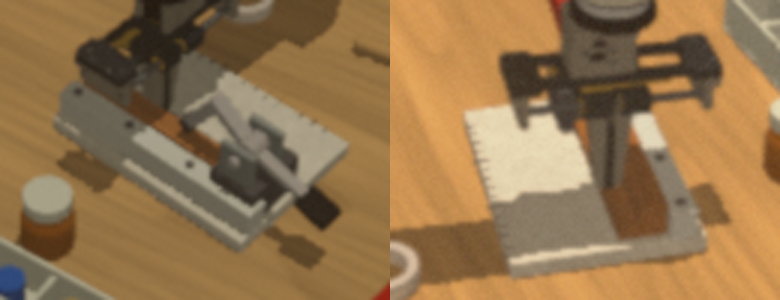

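The crop shows the moulding flush along the fence and running under the raised foot to the stop. The fingers are pressed into the ledge corner, and the force is steady at about 30 N toward the fence and 22 N down. Handing in.

```bash
python3 -c "
from h import *
st('final'); robot.job_done(); st('done')"
```

```text
final t61.0 [586.7  20.6   6.4] F [-29.8   3.6  22. ] g0.006
the job is handed in; nothing more can be done
the job is handed in; nothing more can be done
```

I handed the job in at 61 s. The moulding is seated in the jig and the arm is still pressing it against the fence and the board.

- **Lever:** I pressed the pad to its end stop, where the force rose to about 15 N. The foot's underside now reads z≈66, about 45–50 mm above the board.
- **Moulding:** I picked up the brown stepped piece by its tall back and laid it on the board with the ledge facing the robot. I butted it against the stop, slid it to the fence under the raised foot, and nudged its free end home with about 9 N.
- **Final push:** The closed fingers press into the ledge corner with a steady 30 N or so toward the fence and 22 N down. After board friction, I estimate about 14–19 N reaches the fence.

**Last checks**
- The camera readings of the moulding's back and end are within 4 mm of the seated points, which is the networks' own noise. They cannot rule out a gap of 1–2 mm, so the main evidence for the fit is the force against the stop and the fence.
- The other things on the counter looked untouched in the crops I viewed. I did not measure them again at the end.

**Disagreements**
- The reported TCP lies about 22–24 mm beyond the real fingertips. I first saw this at the lever pad and confirmed it by touching the counter with about 20 N, then corrected for it. Because of it, my first presses on the pad stopped just short of the end stop.
- The jig yaw first came out as −0.11 from the fence points. The board edge in both cameras gave −0.14, and I used that.

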